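# Seat the lens carrier on the interferometer

### The job

The mounted lens is to be measured: push its rectangular aluminium carrier over the stage plate of the bench interferometer until its long side lies flat against the steel fence and its end touches the small end stop. Then push the swing keeper by its knob as far round as it goes, so that it reaches over the carrier's edge, and take your hand away. Use fingertips only: keep the carrier down on the plate all the time, do not touch the glass, and leave the dust cap, round lens cell, loupe and blower where they stand.

Things in the scene. Friction and masses are not known exactly. Their poses are not given: they have to be found in the camera images.
- interferometer: Fixed upward-looking bench interferometer: cream housing 340 x 370 mm, dark grey stage plate 260 (x) x 320 mm (y) on it, the plate's top 112 mm above the bench. Origin on the bench under the plate's centre; x points away from the robot to the fence, y left along the fence, z up. The machine is turned up to 0.3 rad, differently each time. All 'machine' positions below are in this frame.
- fence (a point): Middle of the foot of the fence's front face, on the plate's top at machine x = 50, y = -30 mm. The fence is a low steel bar along machine y, 200 mm long (y = -130 to 70), 12 mm thick, 10 mm high; its front face looks to machine -x.
- end_stop (a point): Middle of the foot of the end stop's right face, on the plate's top at machine x = 15, y = 65 mm. The end stop is a low steel block screwed to the plate, 34 (x) x 16 (y) x 10 mm high; the carrier's left end comes against this face, which looks to machine -y.
- home (a point): Centre of the round window in the plate, on the plate's top, at machine x = 20, y = 20 mm. When the carrier is home, square against fence and end stop, its centre is exactly above this point.
- carrier_center (a point): Centre, half-way up, of the loose lens carrier, a flat bare-aluminium plate 60 (its x) x 90 (its y) x 14 mm (z up), about 0.2 kg, lying on the stage plate in front of the fence, to the right of the end stop, turned up to 0.3 rad from the machine. It carries a lens in its middle. Its axes line up with the machine's when home.
- carrier: The same carrier; origin at the centre of its underside, axes as for its centre.
- lens: The round glass lens, 39 mm in diameter, held in the bored middle of the carrier, its crown 0.5 mm below the carrier's top. Origin at the centre of the carrier's underside. Not to be touched.
- keeper (a joint): Angle of the keeper, a flat steel arm pivoted behind the fence. 0: the arm points left along machine +y, off the carrier (starts at 0 to 0.4 rad). It grows counter-clockwise seen from above, to a hard stop at 1.57, where the arm points to machine -x and its last 10 mm reach over the carrier's edge, 2 mm above it. It stays where it is left; 1 to 4 N at the knob moves it (damped).
- keeper_pivot (a point): The keeper's upright turning axis, at machine x = 85, y = 20 mm, at the arm's underside. The arm is 12 mm wide, 45 mm from axis to tip, its underside 16 and its top 19 mm above the plate; a boss and screw head there reach 24 mm above the plate.
- keeper_knob (a point): Middle of the keeper's knob, an upright steel stud of diameter 10 mm standing on the arm 36 mm from the pivot; it reaches from 19 to 33 mm above the plate (this point is 26 mm above it).
- dust_cap: Bystander: black round dust cap of the window, 44 mm in diameter, 26 mm high over its small knob, on the stage plate near a corner (near left or far right; it changes places with the lens cell). Origin at the centre of its underside.
- lens_cell: Bystander: black round lens cell with glass, 42 mm in diameter, 16 mm high, on the stage plate near the other of those corners. Origin at the centre of its underside.
- loupe: Bystander: black standing loupe, 48 mm in diameter, 50 mm high, on the bench to the right. Origin at the centre of its underside.
- blower: Bystander: black rubber blower bulb with upright nozzle, 68 mm in diameter, 125 mm high, on the bench to the left. Origin at the centre of its underside.
Things that resemble listed ones, but are neither listed nor needed, are in the scene too. Of the things like the carrier, leave any that is blue; of the rest the smaller one is meant.

How it is judged (in metres and radians):
On the way, in this order (a step that is already met when the one before it is completed fails the run):
1. the carrier lies home against the fence and the end stop, the keeper still off it (x of carrier_center in the frame of interferometer between 0.018 and 0.0225 m and y of carrier_center in the frame of interferometer between 0.018 and 0.0225 m and angle between the x axis of carrier_center and the x axis of interferometer, either way round below 0.03 rad and z of carrier_center in the frame of interferometer below 0.1215 m and value of joint keeper below 0.75 rad), for 0.2 s.
2. the keeper is swung over the carrier's edge (value of joint keeper above 1.35 rad), for 0.2 s.
At the end, for the whole second after the job is handed in: The carrier lies flat on the plate, within 2 mm of touching the fence and the end stop and within 0.03 rad of square, at rest; the keeper is turned past 1.35 rad (its stop is at 1.57) (x of carrier_center in the frame of interferometer between 0.018 and 0.0225 m and y of carrier_center in the frame of interferometer between 0.018 and 0.0225 m and angle between the x axis of carrier_center and the x axis of interferometer, either way round below 0.03 rad and z of carrier_center in the frame of interferometer below 0.1215 m and linear speed of carrier below 0.005 m/s and value of joint keeper above 1.35 rad).
It fails at once if the carrier is lifted more than 4 mm off the plate or tipped (z of carrier_center in the frame of interferometer above 0.123 m or angle between carrier_center's own z axis and vertical above 0.12 rad).
It fails at once if the glass is touched (contact force between any of the fingers, the arm and lens above 0.3 N).
It fails at once if the dust cap, lens cell, loupe or blower is moved more than 10 mm (distance of any of dust_cap, lens_cell, loupe, blower from where it was at the start of the episode above 0.01 m).
It also fails if it takes over 54 s, if anything falls off the work surface, if the arm or the gripper's body presses on something with over 40 N, if the wrist force passes 120 N, or if a joint passes its speed limit or range.

### The arm

A 6-joint arm with a two-finger parallel gripper is mounted at the origin on the work surface. World frame = base frame: x ahead of the robot, y to its left, z up, the work surface at z = 0. Lengths are in m, angles in degrees, forces in N, time in s.
With the tool pointing down it reaches from about 0.35 to 0.875 m from the base axis. Payload 4.2 kg.
Tool frame: the origin (TCP) lies midway between the tips of the shut fingers; the grasp point (between the pads) lies 19 mm behind it; y points along the fingers, z is the direction in which the jaws open and shut, and the axes are right-handed (so a half turn about y gives the same grasp; the last joint's range is limited). The gripper opens to 87 mm and grips with 3 to 60 N. Pads are 19 mm wide; open, the fingers measure 117 mm over their backs; the gripper's body (75 mm by 190 mm) begins 51 mm behind the grasp point.
Start: joints at [82.311, 22.042, 0.453, 0, -68.411, -14.817], TCP at [0.239, 0.577, 0.223] pointing down, gripper open.
Joint ranges: [-179.83, 179.83], [-69.29, 118.12], [-61.27, 80.66], [-181.25, 117.63], [-171.15, -9.14], [-177.46, 177.46]. Speed limits (degrees/s): [159.86, 159.86, 180, 180, 180, 180].

### API

Orientations are given as [roll, pitch, yaw] about the fixed x, y, z axes, in that order (R = Rz(yaw) Ry(pitch) Rx(roll)).
In Python, from workcell import env gives the robot as it stands. The module is installed in compiled form; this text tells all that it offers. Calls block until the motion is done:
- env.goto(position, orientation): joint-space move of the TCP to a pose.
- env.move_straight(position, rotation=None, rate=0.15, force_limit=None): straight line of the TCP; rotation=None keeps the orientation; rate is the mean speed in m/s. With force_limit (N) it stops when the force on the tool has changed by that much, and returns True; else False.
- env.set_joints(angles): joint-space move.
- env.gripper_to(opening, grasp_force=None): opening from 0.0 (shut) to 1.0 (fully open); grasp_force is the grip in N (None keeps the last); returns when the fingers have stopped.
- env.dwell(seconds).
- env.inverse_kinematics(position, orientation): joint angles nearest the present ones, or None.
- env.read_state(): the state.
- env.grab_frame(name): name is "scene" or "top" or "wrist"; returns a dict with "image" (384x512x3 uint8, blue, green, red), "fx", "fy", "cx", "cy" (pixels), "D" ([k1, k2, p1, p2, k3] as OpenCV has them; the pictures are not rectified), "position" and "orientation" of the camera in the world. Camera axes: x right, y up, looking along -z (the intrinsics and any distortion apply to the point x, -y, -z); pixel columns grow to the right and rows downward; lengths in m; the calibration is good to about 2 mm. A picture is of the moment at which its call begins. There is no depth.
A pose or a line that the arm cannot do raises env.Unreachable and nothing moves.
- env.close_job(): hands the job in, once; it reports no verdict.
Trained networks look in a picture, given as the dict that the camera call returned (one of the last four; its "shot" number tells which), for a name from the list of things; names that differ only in an ending like _2 or _b are one class to them, and where a whole thing is asked for, a point or a joint stands for the part that bears it (a point fixed in the world has none). Each returns a list of dicts, best first, with "score" (0 to 1); they miss things now and then, are a little off and sometimes report something else, mostly with a low value. They report only what shows in the picture. A call takes as long as a camera call. They do not tell look-alikes from the thing itself.
- env.search_frame(picture, thing): "xyz" ([x, y, z] in m, in world coordinates, good to about 4 mm: the middle of the surface that is visible of it).
- env.trace(picture, thing): "mask" (384x512 bool, what is visible of it).
The state is a dict: "clock": time; "joint_positions": joint angles; "qvel": joint speeds; "joint_torque": joint torques, N m; "position": TCP position; "tool_rot": TCP orientation; "force": force on the tool from outside, world axes, zero at the start; "wrist_torque": the same for the moment, N m; "opening": opening from 0.0 (shut) to 1.0 (fully open).
Only numpy, scipy, OpenCV 4.12 (cv2) and the standard library are available. Lean on these libraries where they do the work, as an engineer would, in place of code of your own. Each camera call takes 0.05 s, during which the arm holds its last target. There are 200 camera calls.

## Working session

There is one attempt and no reset: what is moved stays moved. The work goes in short steps, each a Python script; the robot and the scene stay as the last script left them, time stands still between calls to the robot, and variables do not carry over. Pictures are saved under pics/ and viewed, about 8 in all and at most 12, crops included, and the job is handed in when it is done.

```bash
mkdir -p pics; ls; cat > s.py <<'E'
from workcell import env
import cv2,numpy as np
s=env.read_state();print(s['clock'],s['position'],s['tool_rot'])
a=[]
for n in('scene','top'):
    f=env.grab_frame(n);cv2.imwrite(f'pics/{n}0.png',f['image']);print(n,f['position'],f['orientation'],f['fx'],f['cx'],f['cy'],f['D'])
    for t in('carrier','keeper_knob','keeper_pivot','interferometer','fence','lens','dust_cap','lens_cell','end_stop','home','loupe','blower'):
        try:print(t,[(np.round(d['xyz'],3).tolist(),round(d['score'],2)) for d in env.search_frame(f,t)])
        except Exception as e:print(t,e)
print(env.read_state()['clock'])
E
python3 s.py
```

```text
pics
0.0 [0.2389831  0.57687314 0.22149278] [-8.98802490e+01  3.21768151e-03  1.57481962e+02]
scene [1.2494925  0.13375975 1.033117  ] [40.555356   -0.113411   98.68788241] 390.15759134868534 255.59268255007407 194.96712185483844 [-0.09743293  0.          0.          0.          0.        ]
carrier [([0.289, -0.231, 0.018], 0.98), ([0.515, -0.069, 0.131], 0.79), ([0.445, -0.324, 0.014], 0.78)]
keeper_knob [([0.626, 0.003, 0.13], 0.43)]
keeper_pivot [([0.641, -0.013, 0.112], 0.92)]
interferometer [([0.643, -0.014, 0.112], 0.79)]
fence [([0.642, -0.021, 0.112], 0.85)]
lens [([0.442, -0.322, 0.008], 0.53), ([0.517, -0.071, 0.126], 0.38)]
dust_cap [([0.459, 0.094, 0.125], 0.47), ([0.518, -0.07, 0.127], 0.35), ([0.643, -0.013, 0.111], 0.18)]
lens_cell [([0.637, -0.15, 0.126], 0.64), ([0.461, 0.091, 0.122], 0.47)]
end_stop [([0.64, -0.019, 0.112], 0.62)]
home [([0.646, -0.015, 0.114], 0.75)]
loupe [([0.583, -0.454, 0.043], 0.66)]
blower [([0.57, 0.429, 0.056], 0.7)]
top [0.32314738 0.00410406 1.43382705] [  7.81201301  -0.39719071 -89.89112426] 462.0046548264484 247.1102127023862 196.29991564806613 [-0.01326238  0.          0.          0.          0.        ]
carrier [([0.288, -0.22, 0.017], 0.95), ([0.438, -0.323, 0.015], 0.9), ([0.515, -0.074, 0.124], 0.87)]
keeper_knob [([0.627, -0.002, 0.134], 0.66)]
keeper_pivot [([0.576, -0.024, 0.116], 0.91)]
interferometer [([0.572, -0.024, 0.111], 0.98)]
fence [([0.575, -0.025, 0.111], 0.9)]
lens [([0.289, -0.22, 0.012], 0.58), ([0.439, -0.326, 0.013], 0.49), ([0.513, -0.072, 0.124], 0.48)]
dust_cap [([0.452, 0.09, 0.118], 0.64)]
lens_cell [([0.632, -0.148, 0.125], 0.53)]
end_stop [([0.574, -0.024, 0.112], 0.68)]
home [([0.573, -0.024, 0.115], 0.73)]
loupe [([0.575, -0.458, 0.054], 0.79)]
blower [([0.55, 0.422, 0.063], 0.63)]
1.3
```

```bash
python3 -c "
import cv2
a=cv2.imread('pics/top0.png');print(a.shape)
b=cv2.imread('pics/scene0.png')
cv2.imwrite('pics/a.png',cv2.resize(a[40:240,130:400],None,fx=2.9,fy=2.9,interpolation=cv2.INTER_CUBIC))
cv2.imwrite('pics/b.png',b)"
```

```text
(384, 512, 3)
```

View pics/a.png

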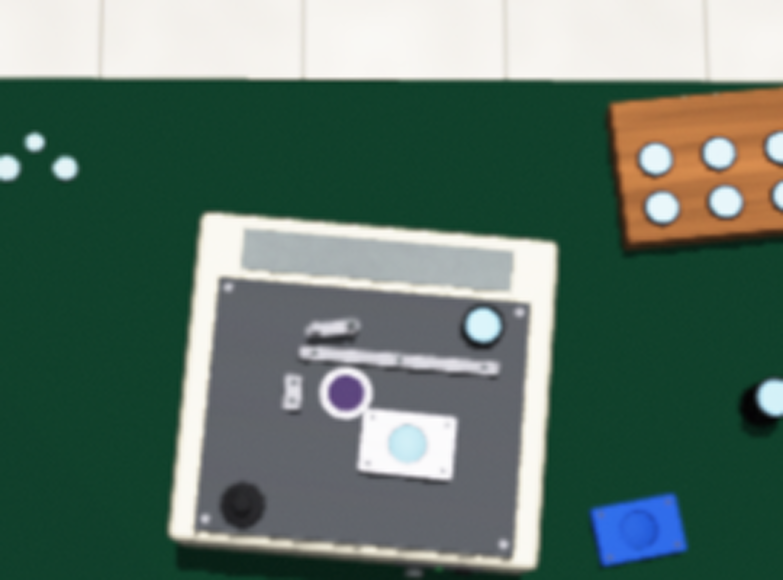

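View pics/b.png

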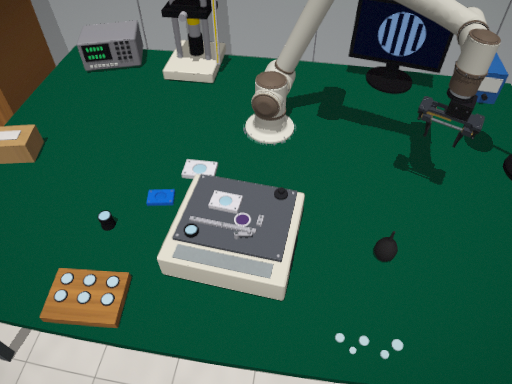

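The stage shows a bare carrier (crop ~407,445), fence (400,360), keeper (332,327), end stop (292,392), lens cell far right (482,325) and dust cap near left (243,503). The blue look-alike and a larger bare one lie on the bench. Next I'll look from the wrist.

```bash
cat > s.py <<'E'
from workcell import env
import cv2,numpy as np,pickle
print(env.inverse_kinematics([.54,-.03,.40],[-90,0,-4.3]),env.inverse_kinematics([.54,-.03,.40],[-90,0,175.7]))
env.goto([.54,-.03,.40],[-90,0,175.7])
f=env.grab_frame('wrist');cv2.imwrite('pics/w1.png',f['image']);pickle.dump(f,open('w1.pkl','wb'))
t=pickle.load
print(f['position'],f['orientation'],f['fx'],f['cx'],f['cy'],f['D'])
m=env.trace(f,'interferometer');print(len(m))
f2=env.grab_frame('top');pickle.dump(f2,open('t1.pkl','wb'))
print(env.read_state()['clock'],env.read_state()['force'])
E
python3 s.py
```

```text
[ 1.40059109e+01  9.68446672e+00  8.19177228e+00 -2.54444375e-14
 -8.85073056e+01 -1.08305911e+02] [ 1.40059109e+01  9.68446672e+00  8.19177228e+00  2.54444375e-14
 -8.85073056e+01  7.16940891e+01]
[ 0.6110817  -0.03335601  0.56135884] [-1.52406867e+01  4.27258647e-03 -9.43122634e+01] 313.09268902838465 254.12416034739772 187.95093874466437 [0.02542617 0.         0.         0.         0.        ]
1
3.9333 [ 0.08590361 -0.58520163 -0.32185558]
```

View pics/w1.png

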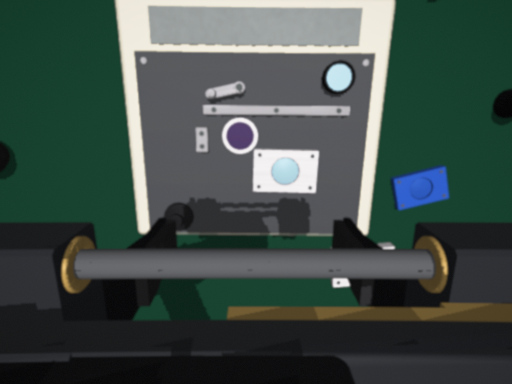

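The wrist view is clear: carrier at (286,171), fence (278,110), keeper pivot about (238,88) with the knob at (210,94), end stop (202,140).

```bash
cat > h.py <<'E'
import cv2,numpy as np
from scipy.spatial.transform import Rotation as Ro
def plane(f,uv,z):
    K=np.array([[f['fx'],0,f['cx']],[0,f['fy'],f['cy']],[0,0,1]])
    p=cv2.undistortPoints(np.float64(uv).reshape(-1,1,2),K,np.float64(f['D'])).reshape(-1,2)
    d=np.c_[p[:,0],-p[:,1],-np.ones(len(p))]@Ro.from_euler('xyz',f['orientation'],degrees=True).as_matrix().T
    o=np.array(f['position']);return (o+d*((z-o[2])/d[:,2])[:,None])[:,:2]
def blobs(f,box,th,z,S=4,amin=60):
    u0,v0,u1,v1=box
    g=cv2.resize(f['image'][v0:v1,u0:u1].min(2),None,fx=S,fy=S,interpolation=cv2.INTER_CUBIC)
    cs,_=cv2.findContours((g>th).astype(np.uint8),cv2.RETR_EXTERNAL,cv2.CHAIN_APPROX_NONE)
    out=[]
    for c in cs:
        if cv2.contourArea(c)<amin*S*S: continue
        uv=(c.reshape(-1,2)+.5)/S-.5+[u0,v0]
        w=plane(f,uv,z);r=cv2.minAreaRect((w*1000).astype(np.float32))
        out.append((uv.mean(0).round().tolist(),np.round(r[0],1),np.round(r[1],1),round(r[2],2)))
    return out
E
cat > s.py <<'E'
import pickle;from h import *
for n,box in(('w1',(140,60,366,225)),('t1',(205,138,310,228))):
    f=pickle.load(open(n+'.pkl','rb'))
    for z in(.122,.126,.131):
        print(n,z)
        for b in blobs(f,box,115,z,amin=30):print(b)
f=pickle.load(open('w1.pkl','rb'))
c=plane(f,[(136,52),(374,55),(365,236),(150,234)],.112);print(c)
r=cv2.minAreaRect((c*1000).astype(np.float32));print(r)
print(plane(f,[(240,136)],.112),'pivot',plane(f,[(239,88)],.136),'knob',plane(f,[(210,94)],.145))
E
python3 s.py
```

```text
w1 0.122
([363.0, 182.0], array([ 488.5, -178.4]), array([131.5,  13.3]), 0.9)
([201.0, 139.0], array([567.4,  43.8]), array([17.9, 35.6]), 84.27)
([270.0, 159.0], array([536.5, -50.2]), array([138.8, 106.9]), 84.16)
([142.0, 169.0], array([529.8, 129.2]), array([ 15.2, 168. ]), 80.33)
([276.0, 110.0], array([599.5, -62.3]), array([201.2,  13.9]), 85.21)
([225.0, 90.0], array([630. ,   4.7]), array([15.5, 55.5]), 9.33)
([339.0, 77.0], array([ 634.7, -147. ]), array([32.8, 33.4]), 89.38)
w1 0.126
([363.0, 182.0], array([ 489.6, -177.1]), array([130.3,  13.2]), 0.9)
([201.0, 139.0], array([567.8,  43.1]), array([17.7, 35.3]), 84.27)
([270.0, 159.0], array([537.2, -50.1]), array([137.5, 105.9]), 84.16)
([142.0, 169.0], array([530.5, 127.7]), array([ 15. , 166.5]), 80.33)
([276.0, 110.0], array([599.6, -62. ]), array([199.4,  13.8]), 85.21)
([225.0, 90.0], array([629.9,   4.4]), array([15.3, 55. ]), 9.33)
([339.0, 77.0], array([ 634.4, -146. ]), array([32.5, 33.1]), 89.38)
w1 0.131
([363.0, 182.0], array([ 491. , -175.4]), array([128.8,  13.1]), 0.9)
([201.0, 139.0], array([568.3,  42.3]
[... 1255 characters left out ...]
ay([425.8,  80.3]), array([129.5,  60.5]), 55.06)
([308.0, 207.0], array([ 479.3, -170. ]), array([ 23.3, 131.4]), 89.06)
([230.0, 177.0], array([559.4,  43.8]), array([26.2, 22.2]), 0.18)
([262.0, 187.0], array([528.2, -49. ]), array([143. ,  92.2]), 84.1)
([306.0, 141.0], array([ 657.1, -166.8]), array([35.6, 34.9]), 89.04)
([225.0, 146.0], array([641.5,  53.2]), array([ 63.6, 131. ]), 0.21)
[[ 0.68625675  0.11742744]
 [ 0.65893853 -0.19604335]
 [ 0.39932081 -0.18929347]
 [ 0.42759006  0.1417703 ]]
((542.8843994140625, -34.813446044921875), (332.2684631347656, 259.7998962402344), 85.11940002441406)
[[ 0.56687031 -0.00984441]] pivot [[ 0.63048452 -0.01518699]] knob [[0.62558317 0.02181732]]
```

```bash
cat >> h.py <<'E'
PSI=-4.8;O=np.array([.5463,-.0275])
c_,s_=np.cos(np.radians(PSI)),np.sin(np.radians(PSI));RM=np.array([[c_,-s_],[s_,c_]])
W=lambda x,y,z:[*(O+RM@[x/1e3,y/1e3]),.112+z/1e3]
M=lambda p:((np.asarray(p)[...,:2]-O)@RM)*1e3
E
cat > s.py <<'E'
import pickle;from h import *
from workcell import env
f=pickle.load(open('w1.pkl','rb'))
q=M(plane(f,[(254,150),(319,151),(316,193),(253,191)],.126));c=q.mean(0);print(q.round(1),c)
R=[-90,0,PSI+180]
env.gripper_to(.5)
cy=c[1]
env.goto(W(c[0]-56,cy,60),R)
env.move_straight(W(c[0]-56,cy,6),rate=.1)
print(env.read_state()['force'],env.read_state()['clock'])
print(env.move_straight(W(-8,cy,6),rate=.035,force_limit=8))
s=env.read_state();print(M(s['position']),s['position'][2],s['force'],s['clock'])
f=env.grab_frame('wrist');cv2.imwrite('pics/w2.png',f['image'])
E
python3 s.py
```

```text
[[  1.3  -0.8]
 [  0.6 -91.4]
 [-60.4 -90.9]
 [-58.1   0.2]] [-29.15819368 -45.72040943]
[ 0.20298398  0.46482588 -0.04811771] 6.575
True
[-21.41694672 -45.86917092] 0.11709014302721363 [ 0.36072409  0.66184311 -0.2582306 ] 8.2333
```

View pics/w2.png

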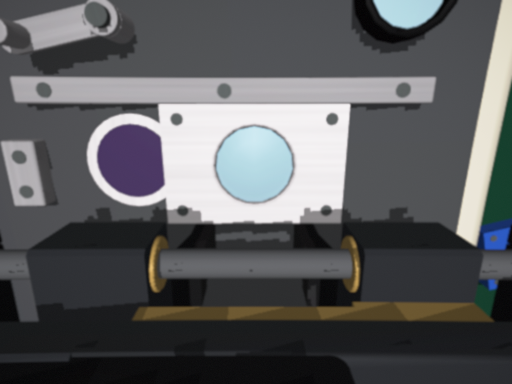

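Carrier lies flush against the fence (its far edge at row 104, fence front at row 102). Now the end push.

```bash
cat > s.py <<'E'
from h import *
from workcell import env
R=[-90,0,PSI+180]
env.move_straight(W(-35,-46,6),rate=.08)
env.move_straight(W(-35,-46,45),rate=.15)
env.gripper_to(0.)
env.goto(W(18,-122,45),R)
env.move_straight(W(18,-122,6),rate=.1)
s=env.read_state();print(M(s['position']),s['force'],s['clock'])
print(env.move_straight(W(18,-30,6),rate=.035,force_limit=8))
s=env.read_state();print(M(s['position']),s['position'][2],s['force'],s['clock'])
f=env.grab_frame('wrist');cv2.imwrite('pics/w3.png',f['image'])
E
python3 s.py
```

```text
[  18.14844766 -121.54302671] [-0.35588151 -0.62278654  0.52357457] 10.9667
True
[ 17.51812058 -35.72513234] 0.1176586384114314 [-0.06118539 -1.06421104  0.70716641] 13.175
```

View pics/w3.png

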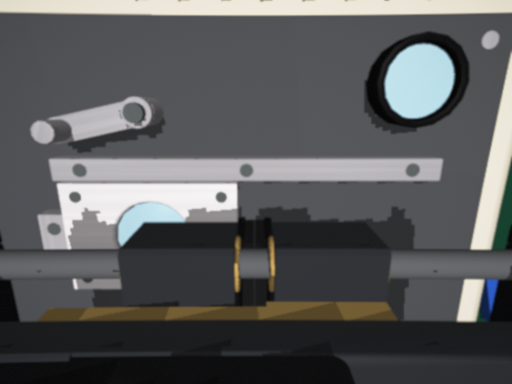

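The carrier's left end meets the end stop (about 62,245) and its far edge runs along the fence. I'll re-seat it against the fence, then check from above.

```bash
cat > s.py <<'E'
from h import *
from workcell import env
import pickle
R=[-90,0,PSI+180]
env.move_straight(W(18,-50,6),rate=.08)
env.move_straight(W(18,-50,45),rate=.15)
env.gripper_to(.5)
env.goto(W(-38,20,45),R)
env.move_straight(W(-38,20,6),rate=.1)
print(env.move_straight(W(-8,20,6),rate=.03,force_limit=8))
s=env.read_state();print(M(s['position']),s['position'][2],s['clock'])
env.move_straight(W(-35,20,6),rate=.08)
env.move_straight(W(-35,20,80),rate=.2)
env.goto(W(-40,15,230),R)
f=env.grab_frame('wrist');cv2.imwrite('pics/w4.png',f['image']);pickle.dump(f,open('w4.pkl','wb'))
print([M(d['xyz']) for d in env.search_frame(f,'keeper_knob')],env.read_state()['clock'])
i=cv2.resize(f['image'][20:230,90:400],None,fx=2.5,fy=2.5,interpolation=cv2.INTER_CUBIC);cv2.imwrite('pics/w4c.png',i)
E
python3 s.py
```

```text
True
[-21.37936157  19.72718447] 0.11732717599577913 16.575
[array([82.9408377, 34.0597628])] 18.15
```

View pics/w4c.png

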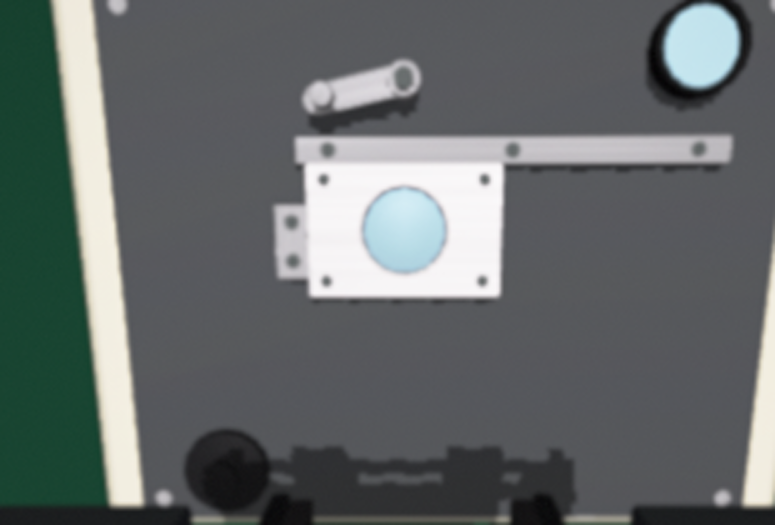

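The carrier is seated with no visible gap at the fence (row 162) or end stop (column 307). The keeper knob is at crop (320,95). Now the keeper.

```bash
cat > s.py <<'E'
from h import *
from workcell import env
import pickle
f=pickle.load(open('w4.pkl','rb'))
k=M(plane(f,[(218,58)],.145))[0];p=M(plane(f,[(251.6,50.8)],.136))[0];th0=np.arctan2(-(k-p)[0],(k-p)[1]);print(k,p,th0)
R=[-90,0,PSI+135]
n=np.array([1,1])/2**.5
P=lambda th,h:np.array([85,20])+36*np.array([-np.sin(th),np.cos(th)])+n*(5+h)
env.gripper_to(0.)
a=P(th0,26)
env.goto(W(*a,60),R)
print(env.move_straight(W(*a,23.5),rate=.08,force_limit=8))
s=env.read_state();print(M(s['position']),s['position'][2],s['force'],s['clock'])
for th in(th0+.15,.7,1.0,1.3,1.57):
    hit=env.move_straight(W(*P(th,12),23.5),rate=.05,force_limit=15)
    s=env.read_state();print(th,hit,M(s['position'])-P(th,12),s['position'][2],s['force'],s['clock'])
    if hit:break
f=env.grab_frame('wrist');cv2.imwrite('pics/w5.png',f['image'])
E
python3 s.py
```

```text
[75.54531214 54.54677339] [83.83585844 19.02062884] 0.22926163302272873
False
[98.96002229 76.94071497] 0.1358379281215122 [ 0.75983436 -0.72126361  0.02200087] 20.6417
0.37926163302272875 False [-0.23571669 -0.32174949] 0.13589360865351935 [-0.52999282  0.26606521 -0.31380777] 21.1667
0.7 False [-0.0371904   0.03166939] 0.13563121712297277 [0.8258756  1.38498436 0.64339706] 21.55
1.0 False [-0.29872873 -0.70221922] 0.13535454335200495 [ 0.22907343  0.94655395 -0.27032212] 21.9167
1.3 False [-0.22095169 -0.65552238] 0.1353559594609662 [ 0.28378565 -0.58637376  0.04607813] 22.2833
1.57 False [-0.19199856 -0.54099055] 0.13542655726711286 [ 0.30087232  0.05708051 -0.36950611] 22.625
```

View pics/w5.png

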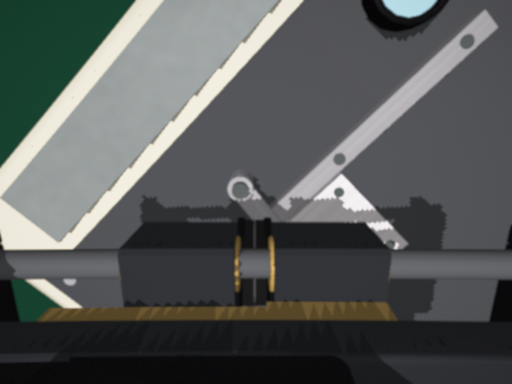

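The keeper has swung: its arm runs from the pivot (241,188) towards the lower right. I'll push on to the hard stop, gently, then withdraw.

```bash
cat > s.py <<'E'
from h import *
from workcell import env
import pickle
p=M(env.read_state()['position'])
print(env.move_straight(W(p[0]-2,p[1]-14,23.5),rate=.03,force_limit=8))
s=env.read_state();q=M(s['position']);print(p,q,s['force'],s['clock'])
env.move_straight(W(q[0]+15,q[1]+20,23.5),rate=.1)
env.move_straight(W(q[0]+15,q[1]+20,80),rate=.2)
env.goto(W(-40,15,230),[-90,0,PSI+180])
f=env.grab_frame('wrist');pickle.dump(f,open('w6.pkl','wb'))
print([M(d['xyz']) for d in env.search_frame(f,'keeper_knob')],env.read_state()['clock'])
i=cv2.resize(f['image'][20:230,90:400],None,fx=2.5,fy=2.5,interpolation=cv2.INTER_CUBIC);cv2.imwrite('pics/w6c.png',i)
E
python3 s.py
```

```text
True
[60.85733846 31.63789101] [61.02879597 26.28535238] [0.45769668 1.68656698 1.83964275] 23.025
[array([68.64311308, 16.70248563])] 24.75
```

View pics/w6c.png

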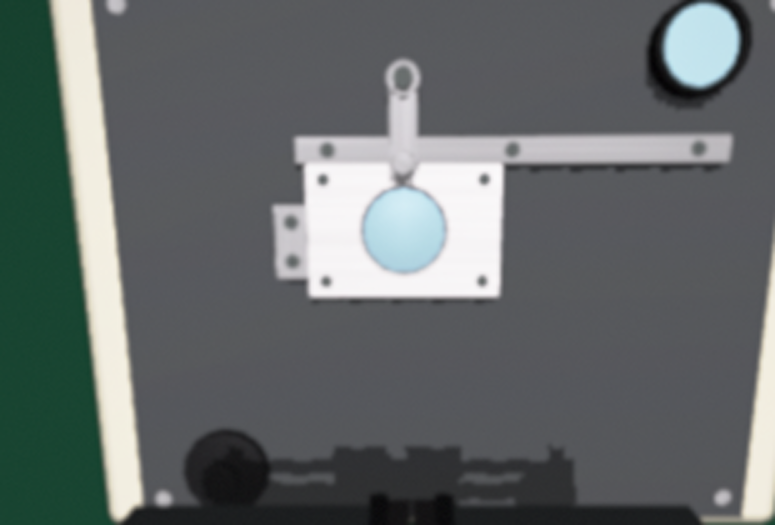

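The keeper points straight at machine -x over the carrier's edge (pivot (403,77), knob (403,160)), and the carrier hasn't moved. One last numeric check, then I'll hand in.

```bash
cat > s.py <<'E'
from h import *
from workcell import env
import pickle
f=pickle.load(open('w6.pkl','rb'))
C=np.array([(305,163),(504,163),(499.5,298),(309,298)])/2.5+[90,20]-.3
q=M(plane(f,C,.126));print(q.round(1),q.mean(0))
k=M(plane(f,np.array([(403,160)])/2.5+[90,20],.145))[0];print('knob',k)
env.close_job()
E
python3 s.py
```

```text
[[ 49.5  64.4]
 [ 49.3 -26.2]
 [-11.7 -25.9]
 [-11.5  65. ]] [18.92161721 19.32805793]
knob [49.46299044 19.29415171]
the job is handed in; nothing more can be done
```

The carrier is home against the fence and end stop, the keeper is swung over its edge, and the job is handed in. The robot's clock was at about 25 s of the 54 allowed.

- **Pushes:** I pushed the carrier to the fence with two open fingertips. Then I pushed its right end to the end stop with the shut fingers, and pressed it against the fence once more. Each push ended on contact force. Last, I swung the keeper by its knob until it met its stop and withdrew the hand.
- **Carrier, last wrist image:** its centre is at about (18.9, 19.3) mm in the machine frame, square within about 0.01 rad, with no visible gap at the fence or end stop. The calibration is only good to about 2 mm. The x reading is 1 mm below the true home and 0.9 mm inside the 18 mm limit, so the image alone doesn't settle it. The force contact and the absence of a gap do support it.
- **Keeper:** the knob measured (49.5, 19.3) mm against (49, 20) expected at the hard stop, so it is at about 1.57 rad.
- **Bystanders:** the dust cap and lens cell look unmoved in the before and after images. I did not look at the loupe and blower again; the arm stayed above the stage after its first move in.
- **Disagreement:** the network's knob reports were off, for example (68.6, 16.7) mm at the end. I used the pixel measurement instead.

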